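Register a wood block in the end-stop jig

ROBOT

A 6-joint arm with a two-finger parallel gripper is mounted at the origin on the work surface; the furniture and walls round the work are solid. World frame = base frame: x ahead of the robot, y to its left, z up, the work surface at z = 0. Lengths are in m, angles in degrees, forces in N, time in s.
With the tool pointing down it reaches from about 0.4 to 0.825 m from the base axis. Payload 7 kg.
Tool frame: the origin (TCP) lies at the very end of the fingers, on their centre line; the grasp point (between the pads) lies 19 mm behind it; z points along the fingers, y is the line along which they close (so a half turn about z gives the same grasp; the last joint's range is limited). The gripper opens to 88 mm and grips with 3 to 60 N. Pads are 19 mm wide; open, the fingers measure 130 mm over their backs; the gripper's body (78 mm by 193 mm) begins 47 mm behind the grasp point.
Start: joints at [16.507, 20.546, 0.682, 0, -70.136, -16.507], TCP at [0.675, -0, 0.227] pointing down, gripper open.
Joint ranges: [-176.03, 176.03], [-82.01, 121.73], [-58.28, 71.71], [-173.87, 95.51], [-174.79, -0.11], [-173.66, 173.66]. Speed limits (degrees/s): [136.94, 136.94, 172.46, 180, 180, 180].

INTERFACE

Orientations are given as [roll, pitch, yaw] about the fixed x, y, z axes, in that order (R = Rz(yaw) Ry(pitch) Rx(roll)).
In Python, from plant import r gives the robot as it stands. The module is installed in compiled form; this text tells all that it offers.
- The arm moves only by the tool jog_arm, never from a script. Its arguments are lists of equal length, an entry for each row: "travel": the shift along the tool's x, y, z each as a share of 50 cm, from -1 to 1, a list of three; "dr": the turn, a rotation vector about the tool's x, y, z each as a share of 360 degrees, from -1 to 1, a list of three; "claw": the opening, from 0 (shut) to 1 (fully open). A call has exactly 10 rows; each row is the pose to reach, as a shift and turn from the pose commanded when the call began, along the tool's axes at that moment, turning the shorter way round; what a row does not reach only later rows make up. A row lasts 1/8 s, in which the tool goes at most 62.5 mm and 10.7 degrees, less where a joint would pass 70% of its speed; a pose out of reach is approached as far as the arm can. A call with a number of a shift or a turn outside -1 to 1 is refused whole. A call with a gripper value outside its range is refused whole. The fingers move at their own pace and stop on an object; "newtons" is the grip in N (left out, the last holds). Time passes only in rows, so rows that repeat a pose let the fingers close, or fill a call up. It gives the time, the measured TCP pose, the force, the opening and the grip force at its end, in the units of the state.
- r.get_state(): the state, without advancing time (a new reading comes with each control period).
- r.capture(name): name is "scene" or "side" or "wrist"; returns a dict with "pixels" (384x512x3 uint8, red, green, blue), "range_z" (384x512 float32, m along the optical axis (not along the pixel's ray), 0 where there is no reading), "fx", "fy", "cx", "cy" (pixels), "dist_coeffs" ([k1, k2, p1, p2, k3] as OpenCV has them; the pictures are not rectified), "position" and "attitude" of the camera in the world; the wrist camera has in their place "hand_eye" (4x4, takes a point from camera to tool coordinates, whose origin is the TCP and whose axes are the flange's). Camera axes: x right, y up, looking along -z (the intrinsics and any distortion apply to the point x, -y, -z); pixel columns grow to the right and rows downward; lengths in m; the calibration is good to about 2 mm. A picture is of the moment at which its call begins: read the wrist's pose just before it.
- r.close_job(): hands the job in; it is judged then, once.
Trained networks look in the newest picture that a camera, given by its name, has taken for a name from the list of things; names that differ only in an ending like _2 or _b are one class to them, and where a whole thing is asked for, a point or a joint stands for the part that bears it (a point fixed in the world has none). Each returns a list of dicts, best first, with "conf" (0 to 1); they miss things now and then, are a little off and sometimes report something else, mostly with a low value. They report only what shows in the picture. A call takes as long as a camera call. They do not tell look-alikes from the thing itself.
- r.boxes_of(name, camera): "extent" ([left, top, right, bottom] in pixels, round what is visible of it).
- r.regions_of(name, camera): "pixels" (384x512 bool, what is visible of it) and "extent" ([left, top, right, bottom] in pixels, round what is visible of it).
- r.tip_of(name, camera): "at" ([column, row] in pixels: a listed point, or the origin of a listed thing).
The state is a dict: "time_s": time; "joints": joint angles; "qd": joint speeds; "joint_torque": joint torques, N m; "tcp_pos": TCP position; "eef_rot": TCP orientation; "contact_force": force on the tool from outside, world axes, zero at the start; "moment": the same for the moment, N m; "gripper_width": finger opening in m; "gripper_force": force on a finger pad.
Only numpy, scipy, OpenCV 4.12 (cv2) and the standard library are available. Lean on these libraries where they do the work, as an engineer would, in place of code of your own. Each camera call takes 0.05 s, during which the arm holds its last target. There are 200 camera calls.

TASK

Get the pine block that lies on the dark board of the jig ready for drilling: push it along the board with your fingertips until its long side lies flush against the aluminium fence and its end is up against the red end stop. Only push it - never pick it up or tip it, it stays flat on the board throughout - and leave the metal cover plate on the board and the things around the jig where they are.

Things in the scene. Friction and masses are not known exactly. Their poses are not given: they have to be found in the camera images.
- pine_block: loose pine block, 38 (its x) x 110 (its y) x 38 (z) mm, about 0.1 kg. Origin: centre of its underside; long side along its y. It starts flat on the jig's board, askew by up to about 20 degrees from the fence, clear of fence and stop.
- jig: jig screwed to the worktop; place and yaw (up to 17 degrees) vary. Origin: centre of its underside, on the worktop; x points to the fence, y to the end stop, z up. Dark board 200 (x) x 280 (y) x 12 (z) mm, its top 12 mm above the worktop. With the block flush and home, the block's origin is at x = +59, y = +70, z = +12 mm in this frame.
- jig_fence (a point): middle of the fence's working face, at board level (x = +78, y = 0, z = +12 mm in the jig's frame; axes as the jig's). The aluminium fence runs the board's full 280 mm along y, is 22 mm thick and stands 30 mm above the board.
- jig_stop (a point): red end stop's working face, at board level (x = +53, y = +125, z = +12 mm in the jig's frame; axes as the jig's). The stop adjoins the fence, 50 mm long in x (+28 to +78 mm), 15 mm thick in y, and stands 30 mm above the board.
- cover_plate: loose thin zinc cover plate, 58 (x) x 92 (y) x 8 (z) mm, lying on the near +y corner of the jig's board, about x = -64, y = +86 mm in the jig's frame. Origin: centre of its underside. Leave it alone.
- tape_measure: yellow tape measure, 36 x 82 x 67 mm, on the worktop to the left of the jig. Origin: centre of its underside. Leave it alone.
- masking_tape: roll of masking tape lying flat, 98 mm across, 36 mm high, on the worktop to the left of the jig. Origin: centre of its underside. Leave it alone.
- bit_case: drill bit case with clear lid, 89 x 160 x 37 mm, on the worktop to the right of the jig. Origin: centre of its underside. Leave it alone.
- screwdriver: screwdriver with teal handle, 29 x 212 x 30 mm, lying along its y on the worktop to the right of the jig. Origin: under its middle. Leave it alone.
- screw_box: card box of screws, 60 x 80 x 52 mm, on the worktop to the right of the jig. Origin: centre of its underside. Leave it alone.
There are look-alikes about, which are no part of the job. What is meant by the pine_block is not orange or yellow, and is the larger of those in its own colour.

How it is judged (in metres and radians):
At the end, for the whole second after the job is handed in: The block lies flat on the board, at rest, parallel to the fence within 0.04 rad, its middle within 3 mm of touching the fence and its end within 3 mm of touching the stop; the cover plate and the five other bystanders are within 20 mm of where they stood (x of pine_block in the frame of jig between 0.056 and 0.061 m and y of pine_block in the frame of jig between 0.067 and 0.072 m and z of pine_block in the frame of jig between 0.009 and 0.015 m and angle between the y axis of pine_block and the y axis of jig, either way round below 0.04 rad and angle between pine_block's own z axis and vertical below 0.05 rad and linear speed of pine_block below 0.01 m/s and distance of each of cover_plate, tape_measure, masking_tape, bit_case, screwdriver, screw_box from where it was at the start of the episode below 0.02 m).
It fails at once if the block is lifted off the board (10 mm) or tipped (0.2 rad) (z of pine_block in the frame of jig above 0.022 m or angle between pine_block's own z axis and vertical above 0.2 rad).
It fails at once if a bystander (cover plate, tape measure, masking tape, bit case, screwdriver, screw box) is moved 20 mm (distance of any of cover_plate, tape_measure, masking_tape, bit_case, screwdriver, screw_box from where it was at the start of the episode above 0.02 m).
It also fails if it takes over 54 s, if anything falls off the work surface, if the arm or the gripper's body presses on something with over 40 N, if the wrist force passes 120 N, or if a joint passes its speed limit or range.

## Working session

There is one attempt and no reset: what is moved stays moved. The work goes in short steps, Python scripts to look and compute and a tool call to move; the robot and the scene stay as the last step left them, time stands still between calls to the robot, and variables do not carry over. Pictures are saved under pics/ and viewed, at most 10 in all, crops included, and the job is handed in when it is done.

Besides the shell and the picture viewer there is one more tool, called in YAML: its name, and indented under it one key for each argument. jog_arm: Moves the arm, as the interface text tells. Its arguments: {"type":"object","properties":{"travel":{"type":"array"},"dr":{"type":"array"},"claw":{"type":"array"},"newtons":{"type":"number"}},"required":["travel","dr","claw"]}

```bash
mkdir -p pics; cat > h.py <<'E'
import numpy as np, cv2
from plant import r
from scipy.spatial.transform import Rotation as R
def cam(n):
    s=r.get_state(); c=r.capture(n); c['s']=s
    if n=='wrist':
        T=np.eye(4); T[:3,:3]=R.from_euler('xyz',s['eef_rot'],degrees=True).as_matrix(); T[:3,3]=s['tcp_pos']
        c['T']=T@np.array(c['hand_eye'])
    else:
        a=np.array(c['attitude'],float)
        T=np.eye(4); T[:3,:3]=a if a.shape==(3,3) else R.from_euler('xyz',a,degrees=True).as_matrix(); T[:3,3]=c['position']; c['T']=T
    return c
def K(c): return np.array([[c['fx'],0,c['cx']],[0,c['fy'],c['cy']],[0,0,1.]])
def cloud(c):
    h,w=c['range_z'].shape
    u,v=np.meshgrid(np.arange(w),np.arange(h))
    p=cv2.undistortPoints(np.stack([u,v],-1).reshape(-1,1,2).astype(np.float64),K(c),np.array(c['dist_coeffs'],float)).reshape(h,w,2)
    z=c['range_z']
    P=np.stack([p[...,0]*z,-p[...,1]*z,-z],-1)
    W=P@c['T'][:3,:3].T+c['T'][:3,3]
    W[z==0]=np.nan
    return W
def save(c,f): cv2.imwrite('pics/'+f,c['pixels'][...,::-1])
E
python3 - <<'E'
from h import *
for n in ('scene','wrist'):
    c=cam(n)
    if n=='scene': print(c['attitude'],c['position'])
    save(c,n+'1.png'); W=cloud(c)
    for o in ('pine_block','jig','cover_plate','jig_fence','jig_stop'):
        for d in r.tip_of(o,n)[:3]:
            u,v=np.round(d['at']).astype(int); print(n,o,d['conf'],u,v,W[min(v,383),min(u,511)].round(3))
    for o in ('pine_block','cover_plate'):
        for d in r.regions_of(o,n)[:3]: 
            m=d['pixels']; print(n,'reg',o,d['conf'],d['extent'],np.nanmedian(W[m],0).round(3))
print(r.get_state())
E
```

```text
[ 42.59759545   1.21454521 -31.68465359] [-0.02830732 -0.87101466  1.18985071]
scene pine_block 0.95 207 200 [0.318 0.093 0.034]
scene pine_block 0.83 236 229 [ 0.342 -0.062  0.03 ]
scene pine_block 0.73 312 239 [ 0.525 -0.222  0.025]
scene jig 0.67 274 191 [ 0.518 -0.012  0.058]
scene cover_plate 0.86 247 174 [0.5   0.138 0.019]
scene jig_fence 0.97 293 180 [0.623 0.027 0.016]
scene jig_stop 0.83 272 158 [0.619 0.159 0.019]
scene jig_stop 0.53 290 298 [ 0.354 -0.353  0.019]
scene jig_stop 0.25 272 190 [0.519 0.002 0.048]
scene reg pine_block 0.84 [305.6, 225.2, 327.0, 247.4] [ 0.542 -0.225  0.026]
scene reg pine_block 0.65 [252.6, 176.8, 286.9, 206.5] [0.508 0.002 0.048]
scene reg pine_block 0.54 [222.2, 219.6, 242.8, 233.9] [ 0.339 -0.046  0.026]
scene reg cover_plate 0.85 [238.6, 164.4, 255.1, 182.8] [0.498 0.135 0.02 ]
wrist pine_block 0.73 395 176 [0.531 0.003 0.052]
wrist jig 0.74 357 197 [0.557 0.038 0.013]
wrist jig_fence 0.59 296 194 [0.634 0.026 0.042]
wrist jig_stop 0.77 296 286 [0.627 0.159 0.012]
wrist reg pine_block 0.86 [376.7, 127.0, 428.8, 235.6] [0.523 0.007 0.05 ]
wrist reg cover_plate 0.63 [390.1, 239.6, 416.1, 251.8] [0.493 0.097 0.019]
{'time_s': 0.8, 'joints': array([ 1.65054083e+01,  2.05418654e+01,  6.82838783e-01, -3.15509620e-04,
       -7.01358486e+01, -1.65062168e+01]), 'qd': array([ 0.06291776, -0.06951452, -0.02886172,  0.05945054, -0.02672045,
        0.03966633]), 'joint_torque': array([ 4.74966928e-04, -5.82284260e+01,  2.93283015e+01,  7.00241581e+00,
        1.23397959e-02,  2.77653305e-05]), 'tcp_pos': array([ 6.74983578e-01, -3.26026780e-05,  2.26617717e-01]), 'eef_rot': array([-1.79995171e+02,  1.74056875e-03, -9.00009155e+01]), 'contact_force': array([-0.10239157, -0.60374569,  0.16917459]), 'moment': array([ 0.04370158, -0.00193546, -0.0452251 ]), 'gripper_force': 0.0, 'gripper_width': 0.08769829674094633}
```

View pics/scene1.png

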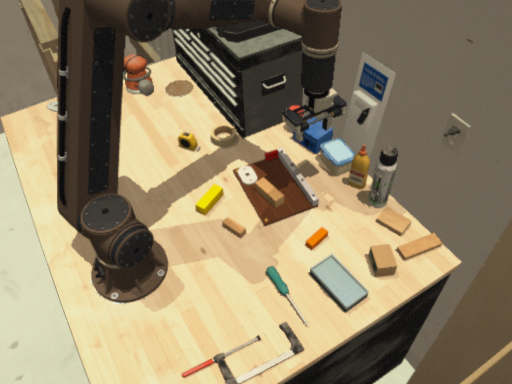

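View pics/wrist1.png

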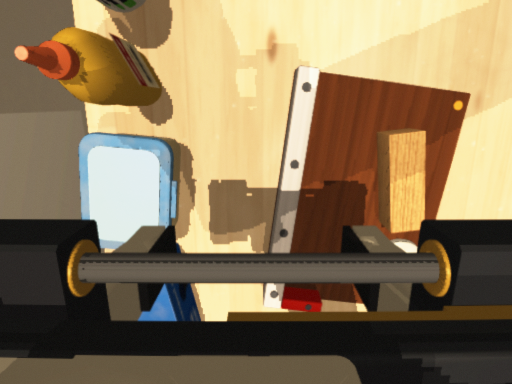

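Candidates in the scene: block on the board (269,191), small pine block (234,227), yellow (209,199), orange (317,238), and darker blocks at right (383,260), (393,221), (419,246). I choose (269,191), wrist (402,180): it lies on the board, is pine and is the larger. The fence runs (307,70)→(272,300) in the wrist view, with the red stop at (300,298).

```bash
cat >> h.py <<'E'
def rect(P):
    (cx,cy),(w,h),a=cv2.minAreaRect((P[:,:2]*1000).astype(np.float32))
    if w>h: w,h,a=h,w,a+90   # long side h at angle a+90
    a=(a+90)%180-90
    return np.round([cx,cy,w,h,a],1)
def blobs(c,zlo,zhi,box,k=5):
    W=cloud(c); z=W[...,2]
    m=(z>zlo)&(z<zhi)&(W[...,0]>box[0])&(W[...,0]<box[1])&(W[...,1]>box[2])&(W[...,1]<box[3])
    m=cv2.morphologyEx(m.astype(np.uint8),cv2.MORPH_OPEN,np.ones((3,3),np.uint8))
    n,l,st,ce=cv2.connectedComponentsWithStats(m)
    out=[]
    for i in 1+np.argsort(-st[1:,4])[:k]:
        P=W[l==i]
        if len(P)<30: continue
        out.append((len(P),rect(P),ce[i].round(),P[:,2].mean().round(4),c['pixels'][l==i].mean(0).round()))
    return out
E
python3 - <<'E'
from h import *
box=(.40,.72,-.2,.22)
for n in ('wrist','scene','side'):
    c=cam(n); print(n)
    if n=='side': save(c,'side1.png')
    if n=='wrist': cv2.imwrite('pics/crop1.png',cv2.resize(c['pixels'][60:320,250:480,::-1],None,fx=2,fy=2))
    for lo,hi in ((.046,.056),(.037,.046),(.016,.025),(.008,.016)):
        for b in blobs(c,lo,hi,box,3): print(lo,*b)
E
```

```text
wrist
0.046 3568 [516.3  12.1  39.1 110.1   6.8] [406. 180.] 0.05 [236. 181.  94.]
0.037 3861 [637.7  -4.6  22.4 206.8  -7.3] [295. 157.] 0.0422 [203. 189. 169.]
0.037 937 [632.9 155.8  35.7  72.6  82.1] [288. 300.] 0.0417 [178. 107.  94.]
0.037 84 [531.   49.3   0.9  34.9   6.4] [387. 214.] 0.0415 [109.  73.  37.]
0.016 197 [493.2  98.5  12.9  32.5  61.1] [406. 246.] 0.0196 [234. 223. 197.]
0.016 117 [621.4 160.1   2.3  45.4  82.1] [302. 291.] 0.0207 [92.  9.  6.]
0.016 42 [531.3  47.5   1.2  18.4   7. ] [380. 206.] 0.0201 [97. 63. 33.]
0.008 18232 [537.   13.2 173.5 217.6  -7.3] [368. 154.] 0.0121 [109.  54.  26.]
0.008 896 [589.  164.5  29.5 104.4  82.4] [331. 291.] 0.012 [71. 36. 19.]
scene
0.046 238 [512.3  13.3  41.6 108.    7.7] [268. 188.] 0.0508 [204. 152.  91.]
0.037 82 [628.3 -57.7  24.8  70.3  -5.7] [308. 189.] 0.0419 [192. 177. 159.]
0.037 59 [648.1 106.4  20.6  57.3  -7.6] [287. 159.] 0.0422 [137. 125. 112.]
0.037 43 [640.   37.3  22.9  36.9 -10.6] [296. 172.] 0.0418 [110. 102.  92.]
0.016 112 [484.1 137.   36.1  91.3   6. ] [245. 176.] 0.0206 [229. 218. 192.]
0.008 990 [550.7  19.6 166.  273.7 -34.6] [277. 196.] 0.0124 [90. 52. 30.]
0.008 77 [605.2 -82.8  27.1  55.5 -34.7] [306. 203.] 0.012 [89. 53. 31.]
0.008 72 [468.3  89.7  39.3  40.8 -32.2] [247. 186.] 0.0127 [115.  78.  53.]
side
0.046 158 [516.2  13.4  37.8 115.2   7.6] [256. 189.] 0.0517 [172. 139. 101.]
0.016 204 [502.3 138.3  57.2  92.5  -6.4] [258. 215.] 0.0214 [189. 182. 168.]
0.008 537 [590.2  42.8  98.5 284.6   3.7] [237. 205.] 0.0136 [84. 65. 53.]
0.008 66 [470.6  -4.3  46.1  62.7   2.7] [268. 196.] 0.0132 [107.  81.  62.]
0.008 40 [460.2 -64.9  27.5  48.7   2.5] [273. 188.] 0.0138 [113.  88.  67.]
```

View pics/crop1.png

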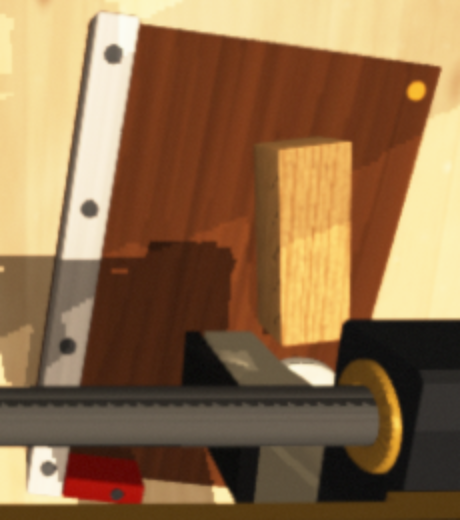

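View pics/side1.png

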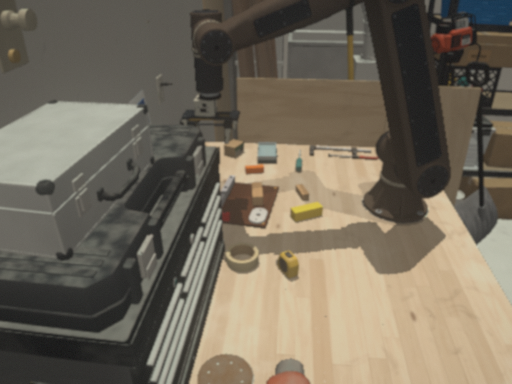

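The crop confirms the pine block alone on the board at (304,240), with fence and stop at left. Jig ≈ (0.554, 0.043), yaw −7.4°. The stop face, checked independently, falls at jig (52,125) against (53,125) given. The block is at jig (−34,−35), +14°. I'll push in jig +x with two fingertips first, then in +y.

jog_arm:
  travel:
    - [-0.04,0.426,0.25]
    - [-0.04,0.426,0.25]
    - [-0.04,0.426,0.25]
    - [-0.04,0.426,0.25]
    - [-0.04,0.426,0.25]
    - [-0.04,0.426,0.25]
    - [-0.04,0.426,0.25]
    - [-0.04,0.426,0.25]
    - [-0.04,0.426,0.25]
    - [-0.04,0.426,0.25]
  dr:
    - [0,0,-0.2294]
    - [0,0,-0.2294]
    - [0,0,-0.2294]
    - [0,0,-0.2294]
    - [0,0,-0.2294]
    - [0,0,-0.2294]
    - [0,0,-0.2294]
    - [0,0,-0.2294]
    - [0,0,-0.2294]
    - [0,0,-0.2294]
  claw: [0.57,0.57,0.57,0.57,0.57,0.57,0.57,0.57,0.57,0.57]

```text
time_s: 2.2
tcp_pos: [0.4621, 0.02, 0.1017]
eef_rot: [-180.0, -0.0, -7.6]
contact_force: [0.5, -0.5, -0.0]
gripper_width: 0.0499
gripper_force: 0.0
```

```bash
cat >> h.py <<'E'
J=np.array([554.1,43.0]); A=np.radians(-7.5)
def tojig(p): d=np.asarray(p)[:2]-J; return np.round([d[0]*np.cos(A)+d[1]*np.sin(A),-d[0]*np.sin(A)+d[1]*np.cos(A)],1)
def look(n='wrist',bands=((.046,.056),(.037,.046),(.016,.025))):
    c=cam(n); print(n,'tcp jig',tojig(np.array(c['s']['tcp_pos'])*1000),c['s']['time_s'])
    for lo,hi in bands:
        for b in blobs(c,lo,hi,(.40,.72,-.2,.22),3): print(lo,*b,'jig',tojig(b[1]))
    return c
E
python3 - <<'E'
from h import *
look();look('scene')
E
```

```text
wrist tcp jig [-88.3 -34.8] 2.2
0.046 10120 [515.7  12.2  38.4 110.5   7. ] [263. 131.] 0.0502 [229. 166.  85.] jig [-34.1 -35.5]
0.037 310 [607.2 162.9   7.1  21.2  65.3] [ 4. 19.] 0.0403 [169.  14.   5.] jig [ 37.  125.8]
0.016 7150 [502.1 137.4  56.7  90.7  -9.1] [101. 167.] 0.02 [229. 221. 199.] jig [-63.9  86.8]
0.016 320 [610.4 162.2   5.3  27.   75. ] [26. 20.] 0.0204 [100.   8.   6.] jig [ 40.3 125.5]
scene tcp jig [-88.3 -34.8] 2.25
0.046 164 [515.4  -7.6  40.5  72.3   6.5] [273. 192.] 0.0505 [180. 133.  80.] jig [-31.8 -55.2]
0.037 123 [631.8 -14.3  22.9 135.8  -5.3] [303. 183.] 0.0421 [215. 202. 181.] jig [ 84.5 -46.7]
0.037 43 [645.7  90.6  22.2  34.1  -3.7] [288. 161.] 0.0419 [208. 194. 174.] jig [84.6 59.1]
```

jog_arm:
  travel:
    - [0,0,0.1]
    - [0,0,0.15]
    - [0,0,0.15]
    - [0.02,0,0.15]
    - [0.04,0,0.15]
    - [0.06,0,0.15]
    - [0.08,0,0.15]
    - [0.1,0,0.15]
    - [0.12,0,0.15]
    - [0.14,0,0.15]
  dr:
    - [0,0,0]
    - [0,0,0]
    - [0,0,0]
    - [0,0,0]
    - [0,0,0]
    - [0,0,0]
    - [0,0,0]
    - [0,0,0]
    - [0,0,0]
    - [0,0,0]
  claw: [0.57,0.57,0.57,0.57,0.57,0.57,0.57,0.57,0.57,0.57]

```text
time_s: 3.55
tcp_pos: [0.532, 0.0108, 0.0265]
eef_rot: [180.0, 0.0, -7.4]
contact_force: [-0.7, 0.3, 0.5]
gripper_width: 0.0502
gripper_force: 0.5
```

```bash
python3 - <<'E'
from h import *
c=look(); look('scene',((.046,.056),)); save(c,'w3.png')
E
```

```text
wrist tcp jig [-17.7 -34.8] 3.55
0.046 20250 [559.    3.1  44.4 110.1  -7.5] [268. 197.] 0.0502 [180. 128.  66.] jig [ 10.1 -38.9]
0.037 23353 [635.7   0.9  18.1 216.4  -7.5] [253.  22.] 0.0422 [227. 216. 195.] jig [ 86.4 -31.1]
0.037 54 [ 5.861e+02  3.990e+01  5.000e-01  9.000e+00 -7.100e+00] [180. 155.] 0.0426 [127.  85.  43.] jig [32.1  1.1]
0.037 43 [ 5.342e+02 -1.370e+01  4.000e-01  9.400e+00  8.070e+01] [311. 246.] 0.0418 [16. 14. 12.] jig [-12.3 -58.8]
0.016 181 [511.4 159.5   4.9  25.4  80.9] [ 17. 300.] 0.02 [193. 176. 145.] jig [-57.5 109.9]
0.016 138 [ 6.311e+02  2.780e+01  5.000e-01  2.230e+01 -7.500e+00] [198.  51.] 0.0206 [90. 78. 66.] jig [78.3 -5. ]
0.016 120 [ 6.284e+02  7.100e+00  5.000e-01  1.890e+01 -7.300e+00] [242.  51.] 0.0201 [90. 78. 65.] jig [ 78.4 -25.9]
scene tcp jig [-16.3 -34.5] 3.6
```

View pics/w3.png

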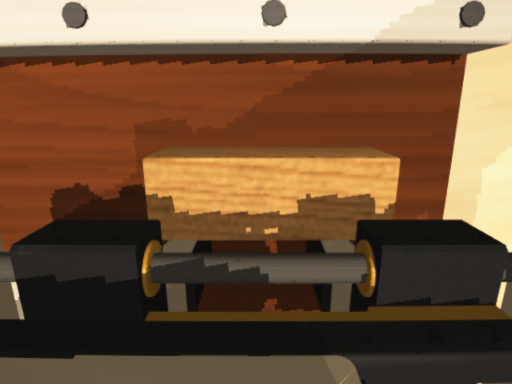

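The block (145–398, row 155) is now square to the fence (row 50), sitting on both fingers, with about 46 mm to go. I'll push most of that and let it settle.

jog_arm:
  travel:
    - [0.014,0,0]
    - [0.028,0,0]
    - [0.042,0,0]
    - [0.056,0,0]
    - [0.07,0,0]
    - [0.08,0,0]
    - [0.088,0,0]
    - [0.09,0,0]
    - [0.092,0,0]
    - [0.092,0,0]
  dr:
    - [0,0,0]
    - [0,0,0]
    - [0,0,0]
    - [0,0,0]
    - [0,0,0]
    - [0,0,0]
    - [0,0,0]
    - [0,0,0]
    - [0,0,0]
    - [0,0,0]
  claw: [0.57,0.57,0.57,0.57,0.57,0.57,0.57,0.57,0.57,0.57]

```text
time_s: 4.9
tcp_pos: [0.577, 0.005, 0.0266]
eef_rot: [-180.0, -0.0, -7.4]
contact_force: [0.3, -0.5, 0.0]
gripper_width: 0.0498
gripper_force: 0.1
```

```bash
python3 - <<'E'
from h import *
c=look(); look('scene',((.046,.056),(.016,.025)))
E
```

```text
wrist tcp jig [ 27.6 -34.7] 4.9
0.046 20278 [603.5  -2.4  45.6 110.2  -7.5] [268. 197.] 0.0502 [183. 130.  67.] jig [ 54.9 -38.6]
0.037 25103 [638.5   4.   23.1 224.4  -7.3] [247. 128.] 0.0422 [231. 218. 193.] jig [ 88.8 -27.6]
0.037 44 [ 5.791e+02 -1.940e+01  3.000e-01  9.300e+00  8.140e+01] [311. 246.] 0.0419 [16. 14. 11.] jig [ 32.9 -58.6]
0.037 30 [ 6.229e+02 -2.770e+01  3.000e-01  5.200e+00 -1.010e+01] [320. 155.] 0.0426 [139.  93.  47.] jig [ 77.4 -61.1]
scene tcp jig [ 27.6 -34.7] 4.95
0.016 132 [487.2 131.3  51.5  81.7  27.6] [246. 176.] 0.0205 [141. 131. 114.] jig [-77.9  78.8]
```

jog_arm:
  travel:
    - [-0.06,0,0]
    - [-0.06,0,0]
    - [-0.06,0.09,0]
    - [-0.06,0.18,0]
    - [-0.06,0.18,0]
    - [-0.06,0.18,0]
    - [0,0.18,0]
    - [0.062,0.18,0]
    - [0.062,0.18,0]
    - [0.062,0.18,0]
  dr:
    - [0,0,0]
    - [0,0,0]
    - [0,0,0]
    - [0,0,0]
    - [0,0,0]
    - [0,0,0]
    - [0,0,0]
    - [0,0,0]
    - [0,0,0]
    - [0,0,0]
  claw: [0.57,0.57,0,0,0,0,0,0,0,0]

```text
time_s: 6.25
tcp_pos: [0.5957, -0.0875, 0.0262]
eef_rot: [180.0, 0.1, -7.4]
contact_force: [-0.2, -0.4, -0.3]
gripper_width: 0.0005
gripper_force: 0.0
```

```bash
python3 - <<'E'
from h import *
c=look(); save(c,'w4.png'); look('scene')
E
```

```text
wrist tcp jig [  58.2 -124. ] 6.25
0.046 3717 [620.   -1.1  14.5  63.1  -7.3] [ 61. 236.] 0.0498 [124.  84.  44.] jig [ 71.1 -35.1]
0.046 1649 [594.3   7.1   9.8  51.9  -7.3] [ 65. 290.] 0.05 [118.  80.  41.] jig [ 44.5 -30.3]
0.046 62 [606.  -89.9   1.5   3.2 -15.7] [263. 245.] 0.0515 [20. 18. 15.] jig [  68.8 -125. ]
0.037 14492 [633.  -36.9  23.9 141.3  -7.2] [144. 195.] 0.042 [185. 169. 147.] jig [ 88.7 -68.9]
0.037 104 [605.6 -91.5   3.1   5.9  15.5] [266. 236.] 0.042 [58. 50. 38.] jig [  68.6 -126.6]
0.037 99 [606.6 -83.9   2.8   5.9 -29.5] [251. 236.] 0.0421 [57. 49. 37.] jig [  68.6 -119. ]
0.016 216 [ 6.382e+02 -8.820e+01  5.000e-01  3.730e+01 -7.300e+00] [252. 163.] 0.0203 [110.  96.  81.] jig [ 100.5 -119.1]
0.016 156 [ 6.533e+02  2.900e+01  5.000e-01  3.080e+01 -7.500e+00] [ 26. 164.] 0.0208 [108.  94.  79.] jig [100.2  -0.9]
0.016 78 [ 6.498e+02  2.100e+00  5.000e-01  1.650e+01 -7.700e+00] [ 76. 164.] 0.021 [108.  95.  80.] jig [100.2 -28.1]
scene tcp jig [  58.  -124.1] 6.3
0.016 210 [498.5 137.4  55.7  93.8 -12.7] [247. 174.] 0.0206 [151. 140. 122.] jig [-67.4  86.3]
```

View pics/w4.png

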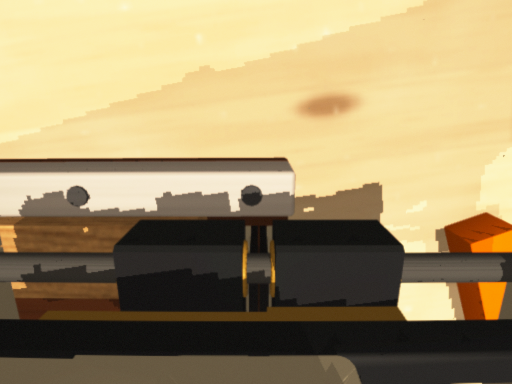

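The fence end is at (290,190). The closed fingers at (258,265) are just behind the block's −y end, and the carriers pass above. I'll push in +y.

jog_arm:
  travel:
    - [0,-0.02,0]
    - [0,-0.045,0]
    - [0,-0.07,0]
    - [0,-0.095,0]
    - [0,-0.12,0]
    - [0,-0.145,0]
    - [0,-0.17,0]
    - [0,-0.195,0]
    - [0,-0.21,0]
    - [0,-0.218,0]
  dr:
    - [0,0,0]
    - [0,0,0]
    - [0,0,0]
    - [0,0,0]
    - [0,0,0]
    - [0,0,0]
    - [0,0,0]
    - [0,0,0]
    - [0,0,0]
    - [0,0,0]
  claw: [0,0,0,0,0,0,0,0,0,0]

```text
time_s: 7.6
tcp_pos: [0.6102, 0.0203, 0.0265]
eef_rot: [180.0, 0.0, -7.4]
contact_force: [0.0, -2.3, 2.1]
gripper_width: 0.0005
gripper_force: 0.9
```

```bash
python3 - <<'E'
from h import *
c=look(); save(c,'w5.png'); look('scene'); look('side')
E
```

```text
wrist tcp jig [ 58.6 -15.1] 7.6
0.046 3626 [634.4 107.1  14.2  64.1  -7.1] [ 62. 237.] 0.0498 [124.  84.  44.] jig [71.2 74. ]
0.046 1700 [608.4 115.3  10.3  52.2  -6.9] [ 64. 290.] 0.0501 [126.  86.  45.] jig [44.4 78.8]
0.046 62 [620.7  17.9   1.5   3.3 -13.9] [263. 245.] 0.0513 [21. 18. 15.] jig [ 69.3 -16.2]
0.037 24131 [640.3  19.8  23.8 246.9  -7.2] [251. 195.] 0.0421 [190. 175. 152.] jig [ 88.5 -11.8]
0.037 96 [621.5  23.8   2.    6.  -33.5] [251. 236.] 0.042 [53. 46. 35.] jig [ 69.3 -10.2]
0.037 87 [620.6  16.5   2.2   6.2  15.1] [266. 235.] 0.0416 [55. 48. 36.] jig [ 69.4 -17.6]
0.016 264 [656.1  52.9   0.7  46.4  -7.2] [188. 165.] 0.0204 [108.  94.  79.] jig [99.8 23.1]
0.016 114 [ 6.428e+02 -5.240e+01  6.000e-01  2.200e+01 -6.800e+00] [390. 164.] 0.0198 [107.  93.  78.] jig [100.4 -83. ]
0.016 81 [ 6.51e+02  1.38e+01  5.00e-01  1.35e+01 -7.30e+00] [263. 165.] 0.0212 [109.  95.  80.] jig [ 99.9 -16.3]
scene tcp jig [ 58.7 -14.9] 7.65
0.037 41 [621.3 -86.5  20.3  32.4 -35.2] [312. 195.] 0.0417 [189. 175. 158.] jig [  83.5 -119.6]
0.037 38 [630.  -43.   21.5  34.5  -6.8] [307. 186.] 0.0422 [167. 153. 137.] jig [ 86.5 -75.4]
0.016 205 [498.  136.7  56.4  93.1  -8.2] [247. 174.] 0.0208 [192. 181. 159.] jig [-67.9  85.6]
side tcp jig [ 58.6 -15.2] 7.7
0.046 171 [621.6  91.5  41.9 115.1  -6.6] [226. 199.] 0.0516 [99. 84. 65.] jig [60.6 56.9]
0.016 208 [502.3 137.5  58.8  91.6  -2.7] [257. 215.] 0.0213 [160. 154. 141.] jig [-63.7  86.9]
```

View pics/w5.png

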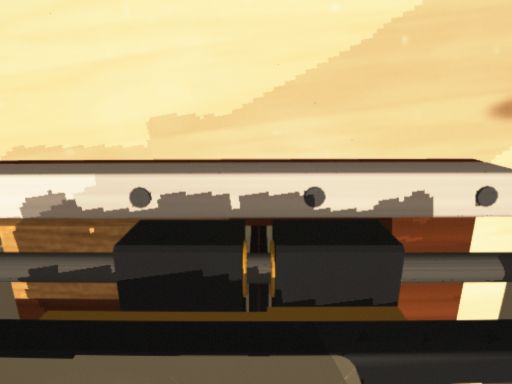

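Side view puts the block at jig y≈57, with the cover plate unmoved. About 13 mm remains, so I'll close in slowly.

jog_arm:
  travel:
    - [0,-0.005,0]
    - [0,-0.01,0]
    - [0,-0.015,0]
    - [0,-0.018,0]
    - [0,-0.02,0]
    - [0,-0.021,0]
    - [0,-0.022,0]
    - [0,-0.023,0]
    - [0,-0.023,0]
    - [0,-0.023,0]
  dr:
    - [0,0,0]
    - [0,0,0]
    - [0,0,0]
    - [0,0,0]
    - [0,0,0]
    - [0,0,0]
    - [0,0,0]
    - [0,0,0]
    - [0,0,0]
    - [0,0,0]
  claw: [0,0,0,0,0,0,0,0,0,0]

```text
time_s: 9.0
tcp_pos: [0.6118, 0.0313, 0.0266]
eef_rot: [-180.0, -0.0, -7.4]
contact_force: [-0.5, -0.7, 0.3]
gripper_width: 0.0001
gripper_force: 0.2
```

jog_arm:
  travel:
    - [0,-0.001,0]
    - [0,-0.001,0]
    - [0,-0.002,0]
    - [0,-0.002,0]
    - [0,-0.003,0]
    - [0,-0.003,0]
    - [0,-0.003,0]
    - [0,-0.003,0]
    - [0,-0.003,0]
    - [0,-0.003,0]
  dr:
    - [0,0,0]
    - [0,0,0]
    - [0,0,0]
    - [0,0,0]
    - [0,0,0]
    - [0,0,0]
    - [0,0,0]
    - [0,0,0]
    - [0,0,0]
    - [0,0,0]
  claw: [0,0,0,0,0,0,0,0,0,0]

```text
time_s: 10.25
tcp_pos: [0.6119, 0.0327, 0.0266]
eef_rot: [180.0, 0.0, -7.4]
contact_force: [0.2, -1.5, 0.5]
gripper_width: 0.0001
gripper_force: 0.7
```

```bash
python3 - <<'E'
from h import *
look('side')
E
```

```text
side tcp jig [58.6 -2.7] 10.25
0.046 145 [616.  106.   40.  115.4   7.4] [226. 200.] 0.0516 [96. 81. 63.] jig [53.1 70.5]
0.016 195 [503.2 136.4  53.8  94.   -6.8] [257. 215.] 0.0213 [168. 162. 149.] jig [-62.7  86. ]
```

jog_arm:
  travel:
    - [0,-0.001,0]
    - [0,-0.001,0]
    - [0,-0.002,0]
    - [0,-0.002,0]
    - [0,-0.003,0]
    - [0,-0.003,0]
    - [0,-0.003,0]
    - [0,-0.003,0]
    - [0,-0.003,0]
    - [0,-0.003,0]
  dr:
    - [0,0,0]
    - [0,0,0]
    - [0,0,0]
    - [0,0,0]
    - [0,0,0]
    - [0,0,0]
    - [0,0,0]
    - [0,0,0]
    - [0,0,0]
    - [0,0,0]
  claw: [0,0,0,0,0,0,0,0,0,0]

```text
time_s: 11.55
tcp_pos: [0.6116, 0.033, 0.0266]
eef_rot: [179.9, 0.1, -7.4]
contact_force: [-0.6, -9.2, 1.0]
gripper_width: 0.0004
gripper_force: 4.4
```

9 N: the block is on the stop. Next I back off, go round to the −x side, open the fingers, and press it flush to the fence.

jog_arm:
  travel:
    - [0,0.03,0]
    - [0,0.03,0]
    - [-0.06,0.03,0]
    - [-0.115,0.03,0]
    - [-0.115,0.03,0]
    - [-0.115,-0.05,0]
    - [-0.115,-0.14,0]
    - [-0.115,-0.14,0]
    - [-0.115,-0.14,0]
    - [-0.115,-0.14,0]
  dr:
    - [0,0,0]
    - [0,0,0]
    - [0,0,0]
    - [0,0,0]
    - [0,0,0]
    - [0,0,0]
    - [0,0,0]
    - [0,0,0]
    - [0,0,0]
    - [0,0,0]
  claw: [0,0,0,0.57,0.57,0.57,0.57,0.57,0.57,0.57]

```text
time_s: 12.8
tcp_pos: [0.5641, 0.1104, 0.0265]
eef_rot: [180.0, 0.0, -7.5]
contact_force: [0.1, -0.0, -0.4]
gripper_width: 0.0495
gripper_force: 0.0
```

```bash
python3 - <<'E'
from h import *
c=look(); save(c,'w6.png'); look('scene',((.016,.025),))
E
```

```text
wrist tcp jig [ 1.1 68.2] 12.8
0.046 23966 [621.3 105.5  38.1 110.5  -7.5] [256. 137.] 0.0502 [232. 172.  88.] jig [58.5 70.7]
0.046 345 [579.  142.    5.8  17.4 -28.8] [187. 243.] 0.0503 [74. 64. 48.] jig [ 11.8 101.4]
0.046 340 [571.   78.5   6.3  17.4  14.8] [330. 243.] 0.0506 [75. 65. 49.] jig [12.1 37.4]
0.037 25927 [624.3  83.4  71.9 182.6  -7.2] [280.  74.] 0.0422 [231. 200. 178.] jig [64.3 49.2]
0.037 258 [579.3 141.7   5.6  17.2 -29.4] [192. 234.] 0.0415 [75. 65. 49.] jig [ 12.1 101.1]
0.037 258 [571.6  77.8   3.8  16.4   6.7] [326. 234.] 0.0418 [79. 68. 50.] jig [12.8 36.8]
0.016 1569 [523.6 123.7  11.6  59.   -8.7] [243. 303.] 0.0195 [122. 108.  87.] jig [-40.8  76. ]
0.016 35 [600.9 163.2   0.9   5.   80.3] [152. 187.] 0.021 [94. 12.  7.] jig [ 30.7 125.3]
scene tcp jig [ 1.1 68. ] 12.85
0.016 190 [500.2 137.5  57.6  86.4 -10.8] [248. 175.] 0.0207 [149. 138. 120.] jig [-65.8  86.7]
```

View pics/w6.png

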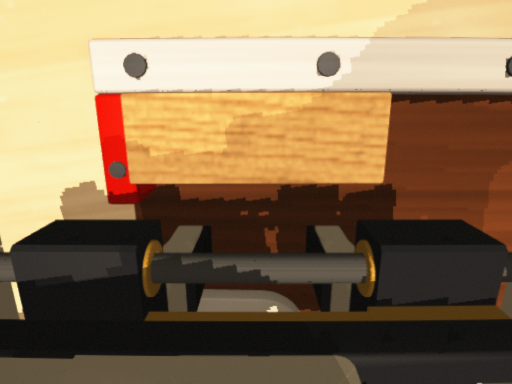

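The block (125–388, rows 93–183) already looks home between the red stop and the fence. I'll give it a gentle squaring push.

jog_arm:
  travel:
    - [0.015,0,0]
    - [0.03,0,0]
    - [0.04,0,0]
    - [0.048,0,0]
    - [0.052,0,0]
    - [0.054,0,0]
    - [0.055,0,0]
    - [0.056,0,0]
    - [0.057,0,0]
    - [0.057,0,0]
  dr:
    - [0,0,0]
    - [0,0,0]
    - [0,0,0]
    - [0,0,0]
    - [0,0,0]
    - [0,0,0]
    - [0,0,0]
    - [0,0,0]
    - [0,0,0]
    - [0,0,0]
  claw: [0.57,0.57,0.57,0.57,0.57,0.57,0.57,0.57,0.57,0.57]

```text
time_s: 14.15
tcp_pos: [0.5905, 0.1074, 0.0265]
eef_rot: [180.0, 0.2, -7.4]
contact_force: [-8.4, 3.2, 5.0]
gripper_width: 0.0498
gripper_force: 4.4
```

jog_arm:
  travel:
    - [-0.02,0,0]
    - [-0.04,0,0]
    - [-0.05,0,0]
    - [-0.05,0,0]
    - [-0.05,0,0]
    - [-0.05,0,0]
    - [-0.05,0,0]
    - [-0.05,0,0]
    - [-0.05,0,0]
    - [-0.05,0,0]
  dr:
    - [0,0,0]
    - [0,0,0]
    - [0,0,0]
    - [0,0,0]
    - [0,0,0]
    - [0,0,0]
    - [0,0,0]
    - [0,0,0]
    - [0,0,0]
    - [0,0,0]
  claw: [0.57,0.57,0.57,0.57,0.57,0.57,0.57,0.57,0.57,0.57]

```text
time_s: 15.4
tcp_pos: [0.5675, 0.1106, 0.0265]
eef_rot: [180.0, 0.0, -7.4]
contact_force: [-0.4, -0.1, 0.2]
gripper_width: 0.0497
gripper_force: 0.0
```

```bash
python3 - <<'E'
from h import *
c=look(); save(c,'w7.png')
E
```

```text
wrist tcp jig [ 4.5 68.8] 15.4
0.046 23523 [621.2 105.4  38.4 110.1  -7.3] [257. 145.] 0.0502 [231. 170.  87.] jig [58.4 70.6]
0.046 357 [574.4  78.4   5.8  17.8  14.9] [330. 243.] 0.0506 [75. 65. 48.] jig [15.5 37.7]
0.046 332 [582.5 142.9   5.2  17.4 -23.6] [187. 243.] 0.0506 [75. 65. 49.] jig [ 15.1 102.8]
0.037 25544 [625.   84.1  72.  180.8  -6.6] [281.  83.] 0.0422 [230. 199. 178.] jig [64.9 50. ]
0.037 264 [573.2  80.2   8.4  19.6  29.3] [325. 236.] 0.0417 [70. 60. 45.] jig [14.1 39.4]
0.037 249 [583.2 142.    4.4  16.3 -26.8] [191. 234.] 0.0418 [75. 65. 48.] jig [ 15.9 102. ]
0.016 1103 [525.9 125.9   7.9  55.3  -8. ] [240. 305.] 0.0193 [123. 109.  88.] jig [-38.8  78.5]
0.016 30 [600.1 163.4   0.8   4.1  72.4] [154. 194.] 0.0212 [80. 11.  6.] jig [ 29.9 125.4]
```

View pics/w7.png

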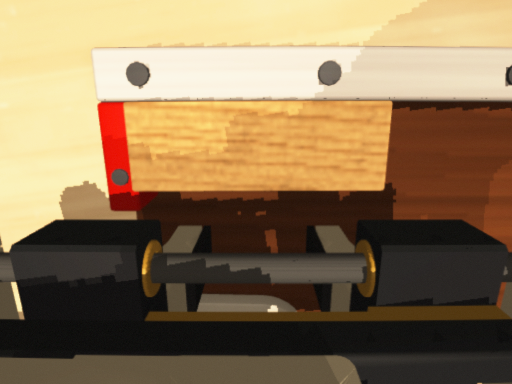

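The block sits flush along the fence (row 100) and against the red stop (column 127), with no gap visible. I'm handing in.

```bash
python3 -c "
from plant import r
print(r.close_job())"
```

```text
the job is handed in; nothing more can be done
None
```

The pine block is flush against the fence and up against the red end stop, and the job is handed in at about 15 s; I last measured it at jig (58.4, 70.6) mm against a target of (59, 70), parallel to the fence within about 0.5°, with the cover plate unmoved; the other bystanders were never near the arm's path but I did not re-measure them, and no verdict was returned.

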